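# Seat a leaded glass panel in the assembly jig and lock the toggle clamp

## Robot

A 6-joint arm with a two-finger parallel gripper is mounted at the origin on the work surface. World frame = base frame: x ahead of the robot, y to its left, z up, the work surface at z = 0. Lengths are in m, angles in rad, forces in N, time in s.
With the tool pointing down it reaches from about 0.3 to 0.775 m from the base axis. Payload 14.6 kg.
Tool frame: the origin (TCP) lies at the very end of the fingers, on their centre line; the grasp point (between the pads) lies 19 mm behind it (ctrl.hold_point_z is the z of the grasp point in the tool frame, in m); z points along the fingers, y is the direction in which the jaws open and shut (so a half turn about z gives the same grasp; the last joint's range is limited). The gripper opens to 94 mm and grips with 3 to 60 N. Pads are 16 mm wide; open, the fingers measure 119 mm over their backs; the gripper's body (75 mm by 177 mm) begins 78 mm behind the grasp point.
Start: joints at [1.18, 0.3, 1.521, -0, 1.321, -0.067], TCP at [0.175, 0.521, 0.205] pointing down, gripper open.
Joint ranges: [-3.03, 3.03], [-0.79, 2.21], [0.23, 2.52], [-1.04, 4.18], [0, 3.07], [-2.55, 2.55]. Speed limits (rad/s): [2.22, 2.22, 2.57, 3.14, 3.14, 3.14].

## Interface

Orientations are given as [roll, pitch, yaw] about the fixed x, y, z axes, in that order (R = Rz(yaw) Ry(pitch) Rx(roll)).
In Python, from station import ctrl, cams, hand_in gives the robot as it stands.
- The arm moves only by the tool servo_tool, never from a script. Its argument "rows" is a list of rows, each a list of 7 numbers: the shift along the world's x, y, z in m, then the turn, a rotation vector about the world's x, y, z in rad, then the gripper command: -1 is shut, 1 is fully open, values between are in proportion. A call has exactly 8 rows; each row is the pose to reach, as a shift and turn from the pose measured when the call began; what a row does not reach only later rows make up. A row lasts 1/12 s, in which the tool goes at most 41.7 mm and 7.16 degrees, less where a joint would pass 70% of its speed; a pose out of reach is approached as far as the arm can. A call with a gripper value outside its range is refused whole. The fingers move at their own pace and stop on an object; "newtons" is the grip in N (left out, the last holds). Time passes only in rows, so rows that repeat a pose let the fingers close, or fill a call up. It gives the time, the measured TCP pose, the force and the opening at its end, in the units of the state.
- ctrl.get_obs(): the state, without advancing time (a new reading comes with each control period).
- cams.camera(name): name is "side" or "top"; returns a dict with "image" (400x640x3 uint8, red, green, blue), "depth" (400x640 float32, m along the optical axis (not along the pixel's ray), 0 where there is no reading), "fx", "fy", "cx", "cy" (pixels), "rvec" (rotation vector, rad) and "tvec" (3), from world to camera coordinates, as OpenCV has them. Camera axes: x right, y down, z forward; pixel columns grow to the right and rows downward; lengths in m; the calibration is good to about 2 mm. A picture is of the moment at which its call begins.
- hand_in(): hands the job in, once; it reports no verdict.
Trained networks look in a picture, given as the dict that the camera call returned (one of the last four; its "shot" number tells which), for a name from the list of things; names that differ only in an ending like _2 or _b are one class to them, and where a whole thing is asked for, a point or a joint stands for the part that bears it (a point fixed in the world has none). Each returns a list of dicts, best first, with "p" (0 to 1); they miss things now and then, are a little off and sometimes report something else, mostly with a low value. They report only what shows in the picture. A call takes as long as a camera call. They do not tell look-alikes from the thing itself.
- cams.spot_in(picture, name): "box" ([left, top, right, bottom] as shares, 0 to 1, of the picture: columns of its width, rows of its height, round what is visible of it).
- cams.place_of(picture, name): "at" ([column, row] as shares, 0 to 1, of the picture: columns of its width, rows of its height: a listed point, or the origin of a listed thing).
The state is a dict: "time_s": time; "qpos": joint angles; "joint_vel": joint speeds; "tau": joint torques, N m; "ee_pos": TCP position; "eef_rot": TCP orientation; "force": force on the tool from outside, world axes, zero at the start; "moment": the same for the moment, N m; "grip_width": finger opening in m.
Only numpy, scipy, OpenCV 4.12 (cv2) and the standard library are available. Lean on these libraries where they do the work, as an engineer would, in place of code of your own. Each camera call takes 0.05 s, during which the arm holds its last target.

## Task

Slide the small leaded glass panel on the plywood jig gently home into the corner, so that it lies flush against both aluminium stop bars. Then push the red handle of the toggle clamp down over centre, gently, until it stays locked down by itself and its rubber pad holds the panel. Do not force the glass or the handle, and leave the bottle, jar, brush and weight alone.

Things in the scene. Friction and masses are not known exactly. Their poses are not given: they have to be found in the camera images.
- jig: Plywood jig board fixed to the bench, 230 (x) x 390 (y) x 18 mm thick; origin at the centre of its underside, z up. All places and directions on it are given in its own axes. It carries two aluminium stop bars and a toggle clamp (steel, base 50 x 96 mm, about 60 mm high, centred at x = +20, y = -46 mm, behind the y stop).
- x_stop (a point): Point on the face of the x stop, a bar 12 mm high: the face looks to the jig's -x at jig x = +80 mm and runs from y = +20 to +150 mm. The panel is pushed towards +x against it.
- y_stop (a point): Point on the face of the y stop, a bar 12 mm high: the face looks to the jig's +y at jig y = +30 mm and runs from x = -35 to +75 mm. The panel is pushed towards -y against it.
- panel_center (a point): Centre, half-way up, of the loose leaded glass panel: a flat slab 120 (x) x 100 (y) x 8 mm, 0.3 to 0.5 kg, coloured glass with a 20 mm wide flat grey metal border. It lies flat on the jig board (its top 26 mm above the bench), 14 to 32 mm short of each stop, turned up to 0.1 rad. Its axes match the jig's when seated. It slides with 1 to 5 N.
- panel: The same panel: origin at the centre of its underside.
- seat (a point): Where panel_center lies when the panel is flush with both stops: x = +20, y = +80, z = +22 mm in the jig's frame, with the jig's axes.
- clamp_pivot (a point): Pivot of the clamp's handle, on the jig at x = +20, y = -78, z = +69 mm. The handle turns about the jig's x axis here.
- clamp_grip (a point): Point on the axis of the clamp's red handle, 85 mm from the pivot; its frame turns with the handle. The red part is round, 22 mm thick, from 39 to 111 mm from the pivot. At the start it stands up, 65 to 88 degrees above level, leaning to the jig's -y. Pushed over to -y and down it swings to a hard stop, within 15 degrees of level.
- clamp_lever: The same red handle; origin at the pivot. Its set differs each time and is not known beforehand: at the hard stop clamp_grip lies 59 to 88 mm above the bench. The last 0.35 rad takes up to 12 N at clamp_grip; dead centre is 5 mm before the stop. Let go short of it, the handle springs back up; past it, it stays. Against the stop the force climbs steeply; over 30 N harms the clamp.
- clamp_pad: Black rubber pad, 19 mm across, 12 mm high, on a springy spindle on the clamp arm; origin at the centre of its lower face, z along the spindle to the arm. While the clamp is open it is held up, about 50 mm above the board; it swings down with the handle and lands on the border of the seated panel, 12 mm inside the y stop.
- spray_bottle: Orange cone-shaped spray bottle with blue head, 84 mm across its foot, 202 mm high, loose on the bench; origin at its foot. Bystander.
- patina_jar: Brown glass jar with black cap, 60 mm across, 75 mm high; origin at its foot. Bystander.
- flux_brush: Small brush lying on the bench, about 200 mm long, 42 mm wide; origin near its middle, handle towards its -x. Bystander.
- lead_weight: Dark metal weight 70 x 50 x 30 mm with a brass knob; origin at its foot. Bystander.
Not all that is in view belongs to the job. Of the things that look like the panel, the middle-sized one is meant.

How it is judged:
By the outcome, as a careful person would: the job done as asked, in the order asked, and still so for the second after the job is handed in, with the robot touching nothing.
It also fails if it takes over 70 s, if anything falls off the work surface, if the arm or the gripper's body presses on something with over 40 N, if the wrist force passes 120 N, or if a joint passes its speed limit or range.

## Working session

There is one attempt and no reset: what is moved stays moved. The work goes in short steps, Python scripts to look and compute and a tool call to move; the robot and the scene stay as the last step left them, time stands still between calls to the robot, and variables do not carry over. Pictures are saved under pics/ and viewed, and the job is handed in when it is done.

Besides the shell and the picture viewer there is one more tool, called after "Request:" as a command line: name --pt "numbers of a row" for each row, then --argument value for the rest. servo_tool: Moves the arm, as the interface text tells. Its arguments: {"type":"object","properties":{"rows":{"type":"array"},"newtons":{"type":"number"}},"required":["rows"]}

```bash
mkdir -p pics; ls
cat > h.py <<'E'
import numpy as np, cv2
from station import ctrl, cams
def save(c,n): cv2.imwrite('pics/'+n,c['image'][:,:,::-1])
def RT(c): return cv2.Rodrigues(np.array(c['rvec'],float))[0], np.array(c['tvec'],float).ravel()
def pix2w(c,u,v,d=None,z=None):
    R,t=RT(c); r=np.array([(u-c['cx'])/c['fx'],(v-c['cy'])/c['fy'],1.])
    o=-R.T@t; w=R.T@r
    if z is not None: return o+w*(z-o[2])/w[2]
    if d is None:
        d=c['depth'][int(round(v)),int(round(u))]
    return o+w*d
def w2pix(c,p):
    R,t=RT(c); q=R@np.asarray(p)+t
    return np.array([q[0]/q[2]*c['fx']+c['cx'],q[1]/q[2]*c['fy']+c['cy']])
def cloud(c):
    R,t=RT(c); v,u=np.mgrid[0:400,0:640]; d=c['depth']
    q=np.stack([(u-c['cx'])/c['fx']*d,(v-c['cy'])/c['fy']*d,d],-1)
    return (q-t)@R
E
python3 - <<'E'
from h import *
for n in ['top','side']:
    c=cams.camera(n); save(c,n+'0.png'); R,t=RT(c); print(n,-R.T@t,c['fx'])
    for k in ['jig','x_stop','y_stop','panel_center','panel','seat','clamp_pivot','clamp_grip','clamp_lever','clamp_pad','spray_bottle','patina_jar','flux_brush','lead_weight']:
        print(k,[(round(float(o['p']),2),round(o['at'][0]*640),round(o['at'][1]*400)) for o in cams.place_of(c,k)][:3])
print(ctrl.get_obs())
E
```

```text
pics
top [ 0.39820855 -0.03309045  1.38103421] 373.2573750014482
jig [(0.98, 278, 192), (0.17, 306, 185)]
x_stop [(0.75, 263, 166)]
y_stop [(0.63, 269, 182)]
panel_center [(0.9, 255, 184), (0.79, 219, 289), (0.68, 261, 167)]
panel [(0.92, 262, 123), (0.66, 223, 287), (0.57, 253, 183)]
seat [(0.76, 260, 178), (0.43, 262, 164)]
clamp_pivot [(0.8, 303, 190), (0.62, 265, 181)]
clamp_grip [(0.58, 304, 185)]
clamp_lever [(0.38, 303, 185)]
clamp_pad [(0.37, 269, 181)]
spray_bottle [(0.98, 199, 167)]
patina_jar [(0.74, 189, 210)]
flux_brush [(0.85, 424, 236)]
lead_weight [(0.8, 413, 173)]
side [ 0.38665275 -0.92396593  0.98045746] 443.6962730708885
jig [(0.76, 333, 198)]
x_stop [(0.89, 356, 174)]
y_stop [(0.96, 339, 189), (0.39, 333, 199)]
panel_center [(0.87, 403, 178), (0.77, 333, 175), (0.59, 224, 163)]
panel [(0.95, 404, 176), (0.92, 335, 172), (0.62, 217, 165)]
seat [(0.88, 340, 179), (0.37, 340, 186)]
clamp_pivot []
clamp_grip [(0.57, 339, 177)]
clamp_lever [(0.65, 341, 204)]
clamp_pad []
spray_bottle [(0.59, 344, 139)]
patina_jar [(0.66, 302, 141)]
flux_brush [(0.79, 293, 374)]
lead_weight [(0.92, 399, 341)]
{'time_s': 1.5, 'qpos': array([ 1.18040936e+00,  2.99872671e-01,  1.52100524e+00, -5.62743747e-06,
        1.32070056e+00, -6.66196991e-02]), 'joint_vel': array([-1.36357866e-03, -9.93624547e-04,  7.96424888e-04, -1.21084980e-03,
       -7.54653423e-05,  1.53326880e-03]), 'tau': array([-2.18947425e-03, -5.31688893e+01, -3.52883792e+01,  7.06776534e-02,
        2.17380852e-02, -7.77471570e-06]), 'ee_pos': array([0.17498714, 0.5214082 , 0.20545836]), 'eef_rot': array([3.14157886e+00, 6.38469380e-06, 2.81782678e+00]), 'force': array([0.43012182, 0.5587417 , 0.53625256]), 'moment': array([ 0.03867338, -0.02209853,  0.01705238]), 'grip_width': 0.0940706207465597}
```

View pics/top0.png

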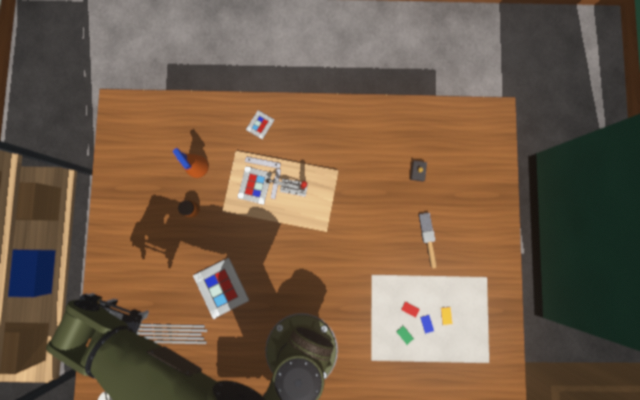

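View pics/side0.png

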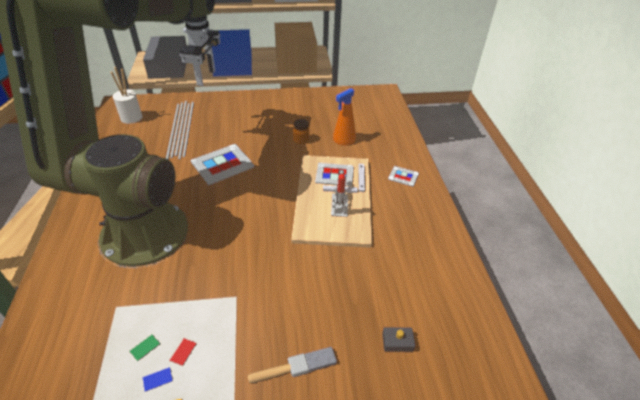

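Run:
```python
import cv2
a=cv2.imread('pics/top0.png'); cv2.imwrite('pics/top0c.png',cv2.resize(a[90:290,160:360],None,fx=3,fy=3,interpolation=cv2.INTER_CUBIC))
a=cv2.imread('pics/side0.png'); cv2.imwrite('pics/side0c.png',cv2.resize(a[120:270,230:450],None,fx=3.6,fy=3.6,interpolation=cv2.INTER_CUBIC))
```

```text
(no output)
```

View pics/top0c.png

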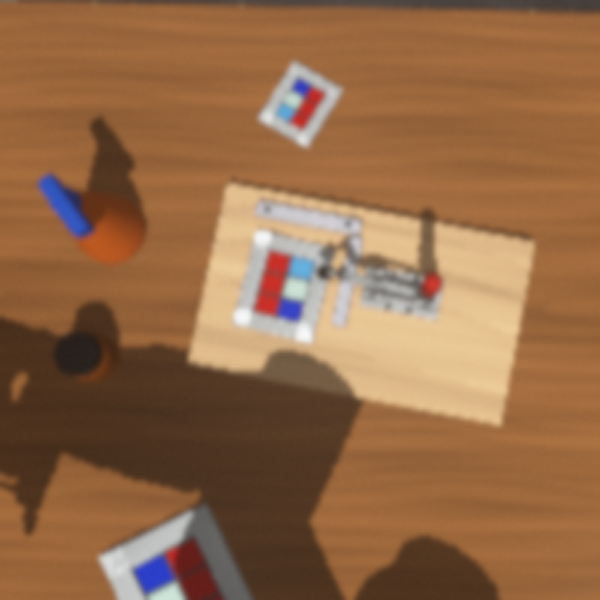

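View pics/side0c.png

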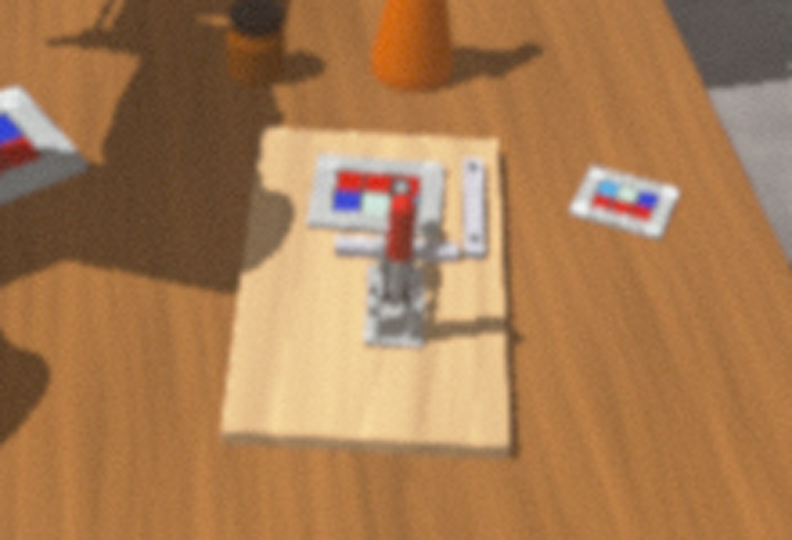

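The three look-alikes in the top picture are the large panel at (221,289) on the bench, the small one at (260,124) on the bench, and the middle-sized one at (254,185) lying on the jig beside the stops. The middle-sized one on the jig is the one meant. The handle is at (303,185). Next I'll fit the jig and the panel precisely.

```bash
cat > fit.py <<'E'
from h import *
from scipy.optimize import least_squares
def masks(c):
    hsv=cv2.cvtColor(c['image'],cv2.COLOR_RGB2HSV); return hsv
def run(n):
    c=cams.camera(n); hsv=masks(c); P=cloud(c)
    np.set_printoptions(precision=4,suppress=True)
    return c,hsv,P
E
python3 - <<'E'
from fit import *
for n in ['top','side']:
    c,hsv,P=run(n)
    reg=(P[...,2]>0.010)&(P[...,2]<0.12)
    # board region by height
    m=((P[...,2]>0.009)&(P[...,2]<0.035)).astype(np.uint8)
    m[c['depth']==0]=0
    k,l,s,ce=cv2.connectedComponentsWithStats(m)
    for i in range(1,k):
        if s[i,4]>150: print(n,i,s[i],ce[i], np.median(P[l==i],0))
    cc=w2pix(c,[0.45,0.1,0.018]); 
    print('noise bench', np.std(P[230:240,300:310,2]), np.median(P[...,2][120:130,350:390]))
    j=c['image'][int(170):int(175),int(320):int(330)].mean((0,1)); print(j)
    cv2.imwrite(f'pics/m_{n}.png',m*255)
    np.savez(f'{n}.npz',**{k:v for k,v in c.items()})
E
```

```text
top 24 [ 223  151  115   80 6210] [280.0282 190.6098] [0.5655 0.0927 0.0176]
top 30 [411 160  16  21 261] [418.1609 170.1188] [ 0.6538 -0.4155  0.0285]
top 38 [419 212  18  56 461] [427.8547 234.9913] [ 0.4253 -0.4547  0.017 ]
top 44 [194 258  55  60 801] [221.2247 287.0637] [0.2156 0.289  0.0112]
top 102 [ 267  315   69   63 1049] [298.2459 336.5357] [0.0674 0.0196 0.0132]
noise bench 0.13755190624088748 -0.0011987524845572257
[222.18 184.52 136.68]
side 1 [505   0 135 121 919] [578.2481  62.062 ] [1.856  0.8623 0.0217]
side 19 [191 144  63  40 957] [221.7753 163.1515] [0.2123 0.2884 0.0114]
side 22 [ 291  156   81   91 5986] [332.3906 202.3131] [0.5592 0.046  0.0186]
side 41 [  99  203   88   62 1768] [145.9485 244.1318] [ 0.0285 -0.0724  0.0141]
side 42 [382 327  33  25 653] [398.1378 339.3645] [ 0.6497 -0.4282  0.0293]
side 43 [ 248  347   88   36 1214] [297.7644 364.7224] [ 0.4201 -0.4602  0.0177]
noise bench 0.0018317558708902803 0.000944463155994218
[167.12 105.4  135.96]
```

```bash
cat > jig.py <<'E'
from fit import *
def load(n): return dict(np.load(n+'.npz',allow_pickle=True))
def fitrect(pts,w,h,x0):
    # pts: world xy boundary points; fit pose
    def res(p):
        c,s=np.cos(p[2]),np.sin(p[2]); d=pts-p[:2]
        q=np.abs(np.stack([d[:,0]*c+d[:,1]*s,-d[:,0]*s+d[:,1]*c],1))-[w/2,h/2]
        out=np.linalg.norm(np.maximum(q,0),axis=1); ins=np.minimum(q.max(1),0)
        return out+ins
    r=least_squares(res,x0,loss='soft_l1',f_scale=0.0015); return r.x, np.median(np.abs(r.fun)), np.sqrt(np.mean(r.fun**2))
E
python3 - <<'E'
from jig import *
for n in ['top','side']:
    c=load(n); P=cloud(c)
    img=c['image'].astype(float)
    lab=cv2.cvtColor(c['image'],cv2.COLOR_RGB2LAB).astype(float)
    m=((P[...,2]>0.009)&(c['depth']>0)).astype(np.uint8)
    k,l,s,ce=cv2.connectedComponentsWithStats(m)
    i=l[190,280] if n=='top' else l[220,320]
    m=(l==i).astype(np.uint8)
    cn=max(cv2.findContours(m,cv2.RETR_EXTERNAL,cv2.CHAIN_APPROX_NONE)[0],key=len)[:,0]
    pts=np.array([pix2w(c,u,v,z=0.018)[:2] for u,v in cn])
    print(n,fitrect(pts,.23,.39,[.56,.07,-.19]))
    print(cv2.minAreaRect(pts.astype(np.float32)))
E
```

```text
top (array([ 0.57269499,  0.08871388, -0.1726205 ]), np.float64(0.0021536186646481797), np.float64(0.0025050312893548196))
((0.5726954936981201, 0.08882012963294983), (0.3888552486896515, 0.2295106202363968), 80.13468933105469)
side (array([ 0.56884728,  0.0841303 , -0.1717074 ]), np.float64(0.0015901524101965894), np.float64(0.002035899696666094))
((0.5687323808670044, 0.0833425521850586), (0.3996051549911499, 0.2295292615890503), 80.19378662109375)
```

```bash
cat > ov.py <<'E'
from jig import *
def J(p,pose):
    c,s=np.cos(pose[2]),np.sin(pose[2]); return np.array([pose[0]+c*p[0]-s*p[1],pose[1]+s*p[0]+c*p[1],p[2]])
def overlay(c,pose,name,x0,y0,w,h,f,panel=None,extra=[]):
    im=cv2.resize(c['image'][y0:y0+h,x0:x0+w,::-1],None,fx=f,fy=f,interpolation=cv2.INTER_CUBIC)
    def pp(p): u=w2pix(c,p); return (int((u[0]-x0+.5)*f),int((u[1]-y0+.5)*f))
    def poly(L,col,ps=pose):
        cv2.polylines(im,[np.array([pp(J(p,ps)) for p in L])],True,col,1,cv2.LINE_AA)
    poly([(a*.115,b*.195,.018) for a,b in [(-1,-1),(1,-1),(1,1),(-1,1)]],(0,255,0))
    poly([(.08,.02,.03),(.08,.15,.03),(.1,.15,.03),(.1,.02,.03)],(255,0,255))
    poly([(-.035,.03,.03),(.075,.03,.03),(.075,.01,.03),(-.035,.01,.03)],(255,0,255))
    poly([(-.005,-.094,.018),(.045,-.094,.018),(.045,.002,.018),(-.005,.002,.018)],(255,255,0))
    if panel is not None: poly([(a*.06,b*.05,.026) for a,b in [(-1,-1),(1,-1),(1,1),(-1,1)]],(0,255,255),panel)
    for e in extra: cv2.circle(im,pp(e),3,(0,255,255),1)
    cv2.imwrite('pics/'+name,im)
E
python3 - <<'E'
from ov import *
pose=[.571,.087,-.172]
pan=[*J((-.005,.103,0),pose)[:2],-.18]
overlay(load('top'),pose,'ovt1.png',215,140,130,100,6,pan)
overlay(load('side'),pose,'ovs1.png',280,140,110,115,5.2,pan)
E
```

```text
(no output)
```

View pics/ovt1.png

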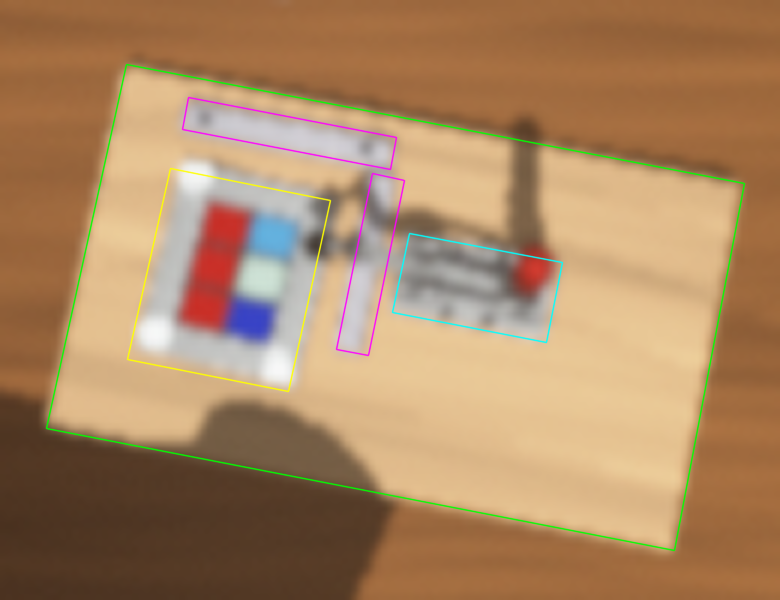

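View pics/ovs1.png

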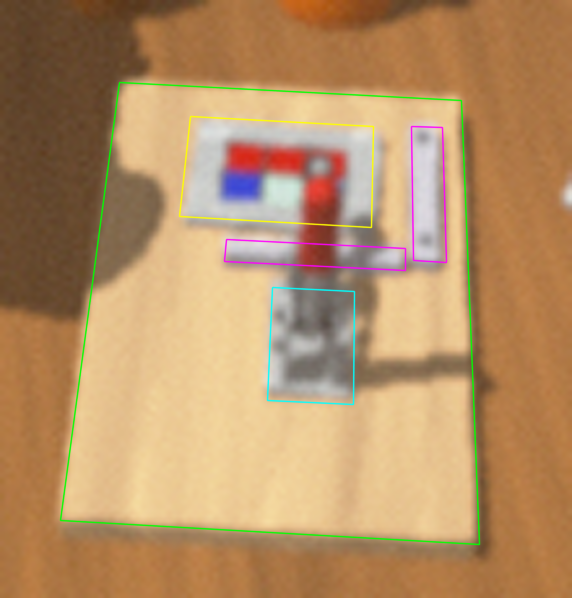

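```bash
cat > pan.py <<'E'
from ov import *
def panel(c,pose,g,name=None):
    # g = guess of panel pose ; fit via tan-vs-nontan (R-B) mask, 6x upsample
    f=6; im=cv2.resize(c['image'],None,fx=f,fy=f,interpolation=cv2.INTER_CUBIC).astype(int)
    d=im[...,0]-im[...,2]; 
    m=((d<45)|(d>120)|(im[...,2]>im[...,0])).astype(np.uint8)
    roi=np.zeros_like(m)
    L=[(a*.075,b*.065,.026) for a,b in [(-1,-1),(1,-1),(1,1),(-1,1)]]
    q=np.array([(w2pix(c,J(p,g))+.5)*f-.5 for p in L]).astype(int); cv2.fillPoly(roi,[q],1)
    # exclude stops & neighbourhood (jig x>.078 or y<.032)
    L=[(-.115,.034,.024),(.076,.034,.024),(.076,.195,.024),(-.115,.195,.024)]
    r2=np.zeros_like(m); cv2.fillPoly(r2,[np.array([(w2pix(c,J(p,pose))+.5)*f-.5 for p in L]).astype(int)],1)
    full=m&roi&r2
    full=cv2.morphologyEx(full,cv2.MORPH_OPEN,np.ones((15,15)))
    full=cv2.morphologyEx(full,cv2.MORPH_CLOSE,np.ones((25,25)))
    cn=max(cv2.findContours(full,cv2.RETR_EXTERNAL,cv2.CHAIN_APPROX_NONE)[0],key=len)[:,0]
    out=[(pix2w(c,(u+.5)/f-.5,(v+.5)/f-.5,z=.025)[:2]) for u,v in cn]
    if name: cv2.imwrite('pics/'+name,cv2.drawContours(im[...,::-1].astype(np.uint8).copy(),[cn.reshape(-1,1,2)],-1,(0,255,255),1)[q[:,1].min()-20:q[:,1].max()+20,q[:,0].min()-20:q[:,0].max()+20])
    return fitrect(np.array(out),.12,.10,g), cv2.minAreaRect(np.array(out,np.float32))
def injig(p,pose):
    c,s=np.cos(pose[2]),np.sin(pose[2]); d=np.array(p[:2])-pose[:2]
    return np.array([c*d[0]+s*d[1],-s*d[0]+c*d[1],p[2]-pose[2]])
E
python3 - <<'E'
from pan import *
pose=[.571,.087,-.172]
g=[*J((-.003,.1,0),pose)[:2],-.2]
for n in ['top','side']:
    c=load(n); r,mr=panel(c,pose,g,f'pc_{n}.png'); print(n,r,injig(r[0],pose),mr)
    overlay(c,pose,f'ovp_{n}.png',*( (225,150,60,60,10) if n=='top' else (300,150,80,60,10)),panel=r[0])
E
```

```text
top (array([ 0.5882066 ,  0.18395835, -0.22217785]), np.float64(0.0005771010070283397), np.float64(0.0015156061168157325)) [ 0.00035797  0.09847264 -0.05017785] ((0.5878989100456238, 0.18167147040367126), (0.1105654314160347, 0.12403440475463867), 76.5489730834961)
side (array([ 0.58729129,  0.18483972, -0.20538568]), np.float64(0.001641791355732388), np.float64(0.00842903260793076)) [-0.00069467  0.09918434 -0.03338568] ((0.5861759185791016, 0.179569810628891), (0.11612419784069061, 0.12257542461156845), 78.36372375488281)
```

View pics/ovp_top.png

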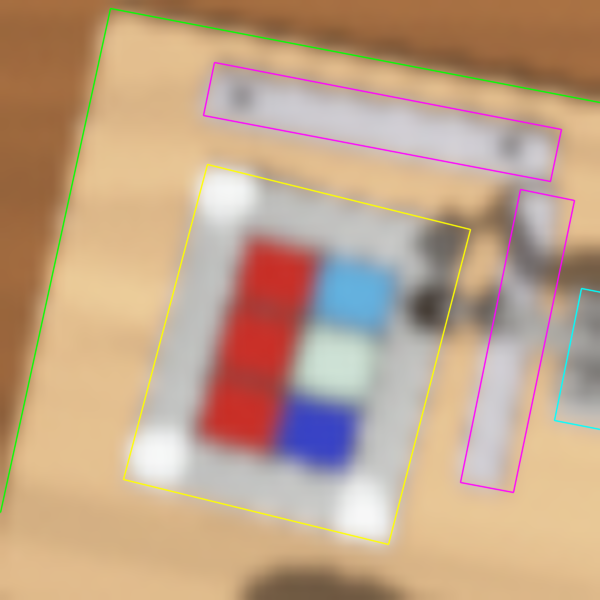

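View pics/ovp_side.png

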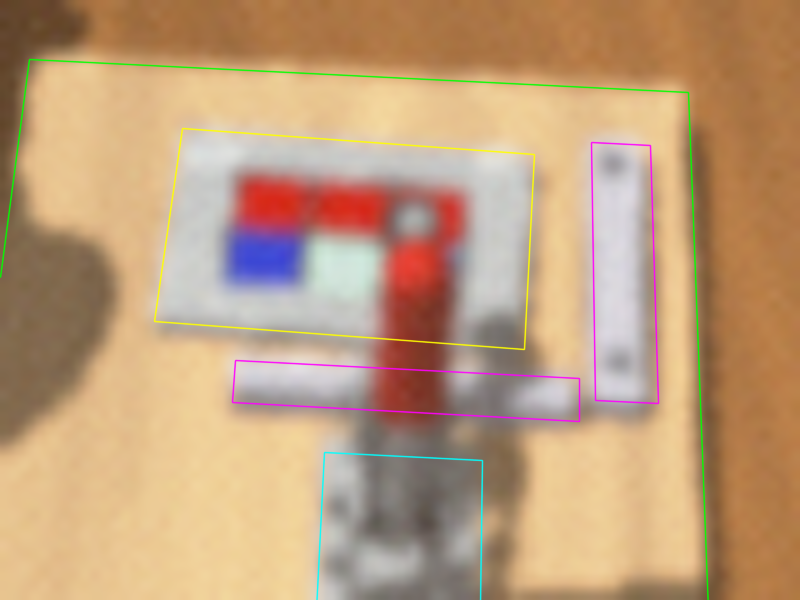

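Run:
```python
from pan import *
pose=[.571,.087,-.172]
for n,h in [('top',(303.4,184.8)),('side',(341.3,171.5))]:
    c=load(n)
    for th in (65,70,75,80,85,88):
        t=np.radians(th); p=lambda r:w2pix(c,J((.02,-.078-r*np.cos(t),.069+r*np.sin(t)),pose))
        print(n,th,p(.111),p(.085),p(.039))
for k in ['patina_jar','spray_bottle']:
    c=load('top'); u={'patina_jar':(188,207),'spray_bottle':(197,168)}[k]; print(k,pix2w(c,*u),injig([*pix2w(c,*u)[:2],0],pose))
print('tool now in jig',injig([.175,.5214,2.818],pose))
for nm,p in dict(x_pre=(-.090,.099),x_c=(-.068,.099),x_end=(-.048,.099),y_pre=(.02,.18),y_c=(.02,.157),y_end=(.02,.138),h_pre=(.02,-.05)).items(): print(nm,J((*p,0),pose))
print('jigx',np.cos(-.172),np.sin(-.172))
```

```text
top 65 [315.46908828 185.74643778] [312.18148383 186.10967482] [306.66037813 186.71968436]
top 70 [312.78902375 185.06867763] [310.16237521 185.60166646] [305.75977602 186.49502397]
top 75 [310.0078654  184.40512175] [308.07126587 185.10471196] [304.8301548  186.27555267]
top 80 [307.15168388 183.76224944] [305.92685633 184.62339833] [303.87914444 186.06309882]
top 85 [304.24770679 183.14636781] [303.74856848 184.16218327] [302.91459496 185.8594347 ]
top 88 [302.49399895 182.79231884] [302.43359589 183.89688605] [302.33268712 185.74216518]
side 65 [341.77934043 186.43511964] [341.37747032 190.07794706] [340.70373529 196.18514531]
side 70 [341.91736423 183.24811155] [341.48215127 187.67448853] [340.75094443 195.11130102]
side 75 [342.04005956 180.22956293] [341.57568339 185.39151222] [340.79348195 194.08636877]
side 80 [342.14645166 177.40583684] [341.6573267 183.2483829] [340.83101687 193.11856683]
side 85 [342.23576882 174.80053321] [341.7264757  181.26269736] [340.86326475 192.21554667]
side 88 [342.28091924 173.35089694] [341.76176749 180.153459  ] [340.8799755  191.70777755]
patina_jar [0.49854005 0.40633223 0.07252992] [-0.12604549  0.30221855  0.172     ]
spray_bottle [0.6373583  0.3807601  0.07626472] [0.01510117 0.30078294 0.172     ]
tool now in jig [-0.46450574  0.36021352  2.99      ]
x_pre [0.49927217 0.19994298 0.        ]
x_c [0.52094754 0.19617761 0.        ]
x_end [0.54065243 0.19275455 0.        ]
y_pre [0.62151246 0.26092093 0.        ]
y_c [0.61757594 0.23826031 0.        ]
y_end [0.61432403 0.21954067 0.        ]
h_pre [0.58214723 0.03431471 0.        ]
jigx 0.9852444312681263 -0.171153178922117
```

Run:
```python
import cv2
a=cv2.imread('pics/side0.png'); cv2.imwrite('pics/sideh.png',cv2.resize(a[155:225,315:375],None,fx=8,fy=8,interpolation=cv2.INTER_CUBIC))
a=cv2.imread('pics/top0.png'); cv2.imwrite('pics/toph.png',cv2.resize(a[160:220,255:325],None,fx=8,fy=8,interpolation=cv2.INTER_CUBIC))
```

```text
(no output)
```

View pics/sideh.png

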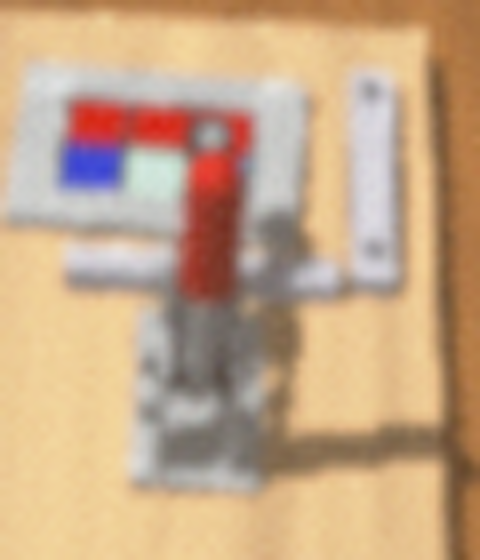

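View pics/toph.png

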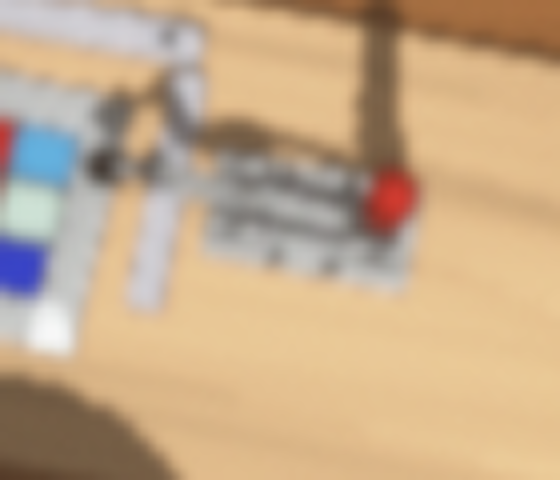

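The picture shows the handle at about 84° and the panel 20 mm short of the x stop and 19 mm short of the y stop, turned about −0.045 rad. I'll go to the −x side of the panel with the fingers about 60 mm apart.

Request:
servo_tool --pt "0.027 -0.027 0 0 0 0.02 0.28" --pt "0.054 -0.054 0 0 0 0.04 0.28" --pt "0.081 -0.081 0 0 0 0.06 0.28" --pt "0.108 -0.108 0 0 0 0.08 0.28" --pt "0.135 -0.135 0 0 0 0.1 0.28" --pt "0.162 -0.162 0 0 0 0.12 0.28" --pt "0.189 -0.189 0 0 0 0.14 0.28" --pt "0.216 -0.216 0 0 0 0.152 0.28" --newtons 20

```text
time_s: 2.27
ee_pos: [0.392, 0.3039, 0.2057]
eef_rot: [3.141, 0.0, 2.971]
force: [0.3, 0.2, 0.1]
grip_width: 0.0602
```

Request:
servo_tool --pt "0.027 -0.026 0 0 0 0 0.28" --pt "0.054 -0.052 0 0 0 0 0.28" --pt "0.081 -0.078 -0.03 0 0 0 0.28" --pt "0.107 -0.104 -0.06 0 0 0 0.28" --pt "0.107 -0.104 -0.1 0 0 0 0.28" --pt "0.107 -0.104 -0.13 0 0 0 0.28" --pt "0.107 -0.104 -0.155 0 0 0 0.28" --pt "0.107 -0.104 -0.165 0 0 0 0.28"

```text
time_s: 2.93
ee_pos: [0.4974, 0.199, 0.037]
eef_rot: [-3.139, -0.004, 2.97]
force: [0.2, 0.1, 0.3]
grip_width: 0.0603
```

Run:
```python
from pan import *
c=cams.camera('side'); save(c,'s1.png'); cv2.imwrite('pics/s1c.png',cv2.resize(c['image'][100:250,230:400,::-1],None,fx=4,fy=4,interpolation=cv2.INTER_CUBIC))
o=ctrl.get_obs(); print(o['ee_pos'],o['force'],o['qpos'])
```

```text
[0.49750795 0.19926349 0.03726877] [-0.18106425  0.1102376  -1.66989493] [ 3.12552147e-01  4.73381770e-01  1.71023939e+00  1.42995726e-04
  9.62621424e-01 -1.08753475e+00]
```

View pics/s1c.png

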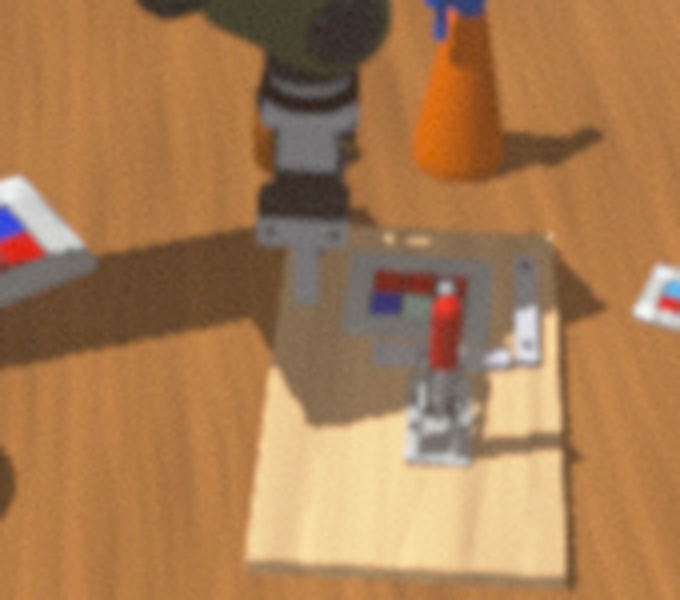

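The fingers stand clear to the left of the panel (crop about (305,280); panel edge about (345,300)). I'll lower and approach.

Request:
servo_tool --pt "0 0 -0.008 0 0 0 0.28" --pt "0.001 0 -0.016 0 0 0 0.28" --pt "0.003 -0.0005 -0.016 0 0 0 0.28" --pt "0.006 -0.001 -0.016 0 0 0 0.28" --pt "0.009 -0.0015 -0.016 0 0 0 0.28" --pt "0.012 -0.002 -0.016 0 0 0 0.28" --pt "0.015 -0.0025 -0.016 0 0 0 0.28" --pt "0.018 -0.003 -0.016 0 0 0 0.28"

```text
time_s: 3.65
ee_pos: [0.516, 0.1962, 0.0216]
eef_rot: [-3.14, -0.004, 2.971]
force: [-0.3, 0.2, 0.2]
grip_width: 0.0601
```

Request:
servo_tool --pt "0.0015 -0.0003 0 0 0 0 0.28" --pt "0.003 -0.0005 0 0 0 0 0.28" --pt "0.0045 -0.0008 0 0 0 0 0.28" --pt "0.006 -0.001 0 0 0 0 0.28" --pt "0.0075 -0.0013 0 0 0 0 0.28" --pt "0.009 -0.0015 0 0 0 0 0.28" --pt "0.0105 -0.0018 0 0 0 0 0.28" --pt "0.012 -0.002 0 0 0 0 0.28"

```text
time_s: 4.32
ee_pos: [0.5282, 0.1943, 0.0216]
eef_rot: [-3.14, -0.004, 2.971]
force: [-2.5, -0.3, 1.4]
grip_width: 0.0601
```

Request:
servo_tool --pt "0.001 -0.0002 0 0 0 0 0.28" --pt "0.002 -0.0003 0 0 0 0 0.28" --pt "0.003 -0.0005 0 0 0 0 0.28" --pt "0.004 -0.0007 0 0 0 0 0.28" --pt "0.005 -0.0009 0 0 0 0 0.28" --pt "0.006 -0.001 0 0 0 0 0.28" --pt "0.007 -0.0012 0 0 0 0 0.28" --pt "0.008 -0.0014 0 0 0 0 0.28"

```text
time_s: 4.98
ee_pos: [0.5363, 0.1929, 0.0216]
eef_rot: [-3.14, -0.004, 2.971]
force: [-2.3, 0.1, 0.9]
grip_width: 0.0602
```

Request:
servo_tool --pt "0.0003 0 0 0 0 0 0.28" --pt "0.0006 -0.0001 0 0 0 0 0.28" --pt "0.0009 -0.0001 0 0 0 0 0.28" --pt "0.0012 -0.0002 0 0 0 0 0.28" --pt "0.0014 -0.0002 0 0 0 0 0.28" --pt "0.0016 -0.0003 0 0 0 0 0.28" --pt "0.0018 -0.0003 0 0 0 0 0.28" --pt "0.002 -0.0003 0 0 0 0 0.28"

```text
time_s: 5.65
ee_pos: [0.5383, 0.1925, 0.0216]
eef_rot: [-3.14, -0.004, 2.971]
force: [-3.7, 1.0, 0.3]
grip_width: 0.0599
```

Request:
servo_tool --pt "0.0002 0 0 0 0 0 0.28" --pt "0.0003 0 0 0 0 0 0.28" --pt "0.0005 -0.0001 0 0 0 0 0.28" --pt "0.0006 -0.0001 0 0 0 0 0.28" --pt "0.0008 -0.0001 0 0 0 0 0.28" --pt "0.001 -0.0002 0 0 0 0 0.28" --pt "0.001 -0.0002 0 0 0 0 0.28" --pt "0.001 -0.0002 0 0 0 0 0.28"

```text
time_s: 6.32
ee_pos: [0.5387, 0.1925, 0.0216]
eef_rot: [-3.14, -0.005, 2.971]
force: [-7.3, 1.1, 3.2]
grip_width: 0.0602
```

The panel is against the x stop: the force rose with no further travel, and the tool is at jig x −50 mm against an expected −48. I'll back off, rise and turn 90° for the y push.

Request:
servo_tool --pt "-0.006 0.001 0 0 0 0 0.28" --pt "-0.014 0.002 0.01 0 0 0 0.28" --pt "-0.015 0.003 0.045 0 0 -0.12 0.28" --pt "-0.015 0.003 0.075 0 0 -0.24 0.28" --pt "-0.01 0.008 0.08 0 0 -0.36 0.28" --pt "0 0.014 0.08 0 0 -0.48 0.28" --pt "0.01 0.02 0.08 0 0 -0.6 0.28" --pt "0.02 0.025 0.08 0 0 -0.72 0.28"

```text
time_s: 6.98
ee_pos: [0.5593, 0.2179, 0.102]
eef_rot: [-3.141, -0.004, 2.245]
force: [-0.2, -0.3, -0.1]
grip_width: 0.0602
```

Request:
servo_tool --pt "0.005 0.003 0 0 0 -0.12 0.28" --pt "0.01 0.006 0 0 0 -0.24 0.28" --pt "0.015 0.009 0 0 0 -0.36 0.28" --pt "0.02 0.012 0 0 0 -0.48 0.28" --pt "0.025 0.018 0 0 0 -0.6 0.28" --pt "0.035 0.024 0 0 0 -0.72 0.28" --pt "0.045 0.03 0 0 0 -0.84 0.28" --pt "0.055 0.036 0 0 0 -0.855 0.28"

```text
time_s: 7.65
ee_pos: [0.6149, 0.2542, 0.1022]
eef_rot: [3.141, -0.005, 1.382]
force: [0.3, -0.7, -0.0]
grip_width: 0.0603
```

Request:
servo_tool --pt "0.004 0.005 0 0 0 0.01 0.28" --pt "0.007 0.008 -0.01 0 0 0.017 0.28" --pt "0.007 0.008 -0.03 0 0 0.017 0.28" --pt "0.007 0.008 -0.045 0 0 0.017 0.28" --pt "0.007 0.008 -0.06 0 0 0.017 0.28" --pt "0.007 0.008 -0.072 0 0 0.017 0.28" --pt "0.007 0.008 -0.081 0 0 0.017 0.28" --pt "0.007 0.008 -0.081 0 0 0.017 0.28"

```text
time_s: 8.32
ee_pos: [0.6213, 0.262, 0.0194]
eef_rot: [-3.141, -0.004, 1.4]
force: [-0.3, -1.2, -0.2]
grip_width: 0.0603
```

Run:
```python
from pan import *
pose=[.571,.087,-.172]
c=cams.camera('side'); overlay(c,pose,'s2.png',280,110,120,100,6); np.savez('side2.npz',**c)
c=cams.camera('top'); overlay(c,pose,'t2.png',215,130,110,90,6)
o=ctrl.get_obs(); print(o['ee_pos'],o['force'],injig([*o['ee_pos'][:2],o['eef_rot'][2]],pose))
```

```text
[0.62195904 0.26222543 0.02120404] [ 0.21530274 -0.2564596  -0.33234349] [0.02021672 0.18136169 1.57175292]
```

View pics/s2.png

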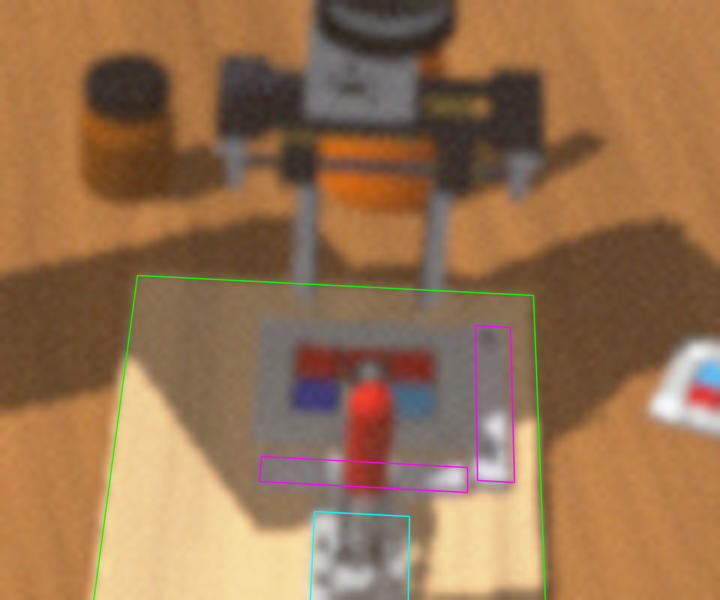

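View pics/t2.png

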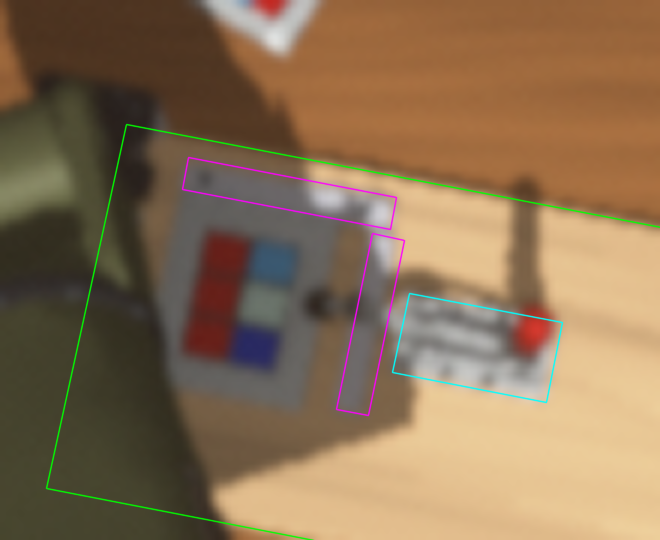

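The panel lies flush along the x stop (top crop edge at (195,185)–(345,225)). Next is the −y push.

Request:
servo_tool --pt "-0.0005 -0.003 0 0 0 0 0.28" --pt "-0.001 -0.006 0 0 0 0 0.28" --pt "-0.0015 -0.009 0 0 0 0 0.28" --pt "-0.002 -0.012 0 0 0 0 0.28" --pt "-0.0025 -0.0145 0 0 0 0 0.28" --pt "-0.003 -0.017 0 0 0 0 0.28" --pt "-0.0034 -0.0195 0 0 0 0 0.28" --pt "-0.0038 -0.022 0 0 0 0 0.28"

```text
time_s: 9.08
ee_pos: [0.6182, 0.2403, 0.0213]
eef_rot: [3.14, -0.005, 1.4]
force: [1.1, 2.8, 0.3]
grip_width: 0.0605
```

Request:
servo_tool --pt "-0.0003 -0.0015 0 0 0 0 0.28" --pt "-0.0005 -0.003 0 0 0 0 0.28" --pt "-0.0008 -0.0045 0 0 0 0 0.28" --pt "-0.001 -0.006 0 0 0 0 0.28" --pt "-0.0013 -0.0075 0 0 0 0 0.28" --pt "-0.0016 -0.009 0 0 0 0 0.28" --pt "-0.0018 -0.0105 0 0 0 0 0.28" --pt "-0.002 -0.012 0 0 0 0 0.28"

```text
time_s: 9.75
ee_pos: [0.6161, 0.2281, 0.0213]
eef_rot: [3.141, -0.005, 1.4]
force: [-1.0, 2.8, 0.2]
grip_width: 0.0603
```

Request:
servo_tool --pt "-0.0001 -0.0008 0 0 0 0 0.28" --pt "-0.0003 -0.0016 0 0 0 0 0.28" --pt "-0.0004 -0.0024 0 0 0 0 0.28" --pt "-0.0006 -0.0032 0 0 0 0 0.28" --pt "-0.0007 -0.004 0 0 0 0 0.28" --pt "-0.0008 -0.0048 0 0 0 0 0.28" --pt "-0.0009 -0.0054 0 0 0 0 0.28" --pt "-0.001 -0.006 0 0 0 0 0.28"

```text
time_s: 10.42
ee_pos: [0.6153, 0.223, 0.0214]
eef_rot: [3.14, -0.007, 1.4]
force: [1.7, 11.3, -1.9]
grip_width: 0.0602
```

Request:
servo_tool --pt "0 -0.0003 0 0 0 0 0.28" --pt "-0.0001 -0.0006 0 0 0 0 0.28" --pt "-0.0001 -0.0009 0 0 0 0 0.28" --pt "-0.0002 -0.0012 0 0 0 0 0.28" --pt "-0.0002 -0.0014 0 0 0 0 0.28" --pt "-0.0003 -0.0016 0 0 0 0 0.28" --pt "-0.0003 -0.0018 0 0 0 0 0.28" --pt "-0.0003 -0.002 0 0 0 0 0.28"

```text
time_s: 11.08
ee_pos: [0.6152, 0.2229, 0.0218]
eef_rot: [3.139, -0.01, 1.4]
force: [1.9, 16.0, -2.0]
grip_width: 0.0602
```

Request:
servo_tool --pt "0.001 0.004 0 0 0 0 0.28" --pt "0.003 0.015 0 0 0 0 0.28" --pt "0.005 0.03 0.02 0 0 0 0.28" --pt "0.005 0.03 0.05 0 0 0 0.28" --pt "0.005 0.03 0.08 0 0 0 0.28" --pt "0.005 0.03 0.08 0 0 0 0.28" --pt "0.005 0.03 0.08 0 0 0 0.28" --pt "0.005 0.03 0.08 0 0 0 0.28"

```text
time_s: 11.75
ee_pos: [0.6199, 0.2529, 0.1009]
eef_rot: [3.14, -0.009, 1.4]
force: [1.3, -0.7, -0.7]
grip_width: 0.0602
```

Run:
```python
from pan import *
pose=[.571,.088,-.172]
pan=[*J((.02,.08,0),pose)[:2],-.172]
c=cams.camera('side'); overlay(c,pose,'s3.png',310,140,70,60,10,pan); np.savez('side3.npz',**c)
c=cams.camera('top'); overlay(c,pose,'t3.png',225,140,70,60,10,pan);np.savez('top3.npz',**c)
```

View pics/s3.png

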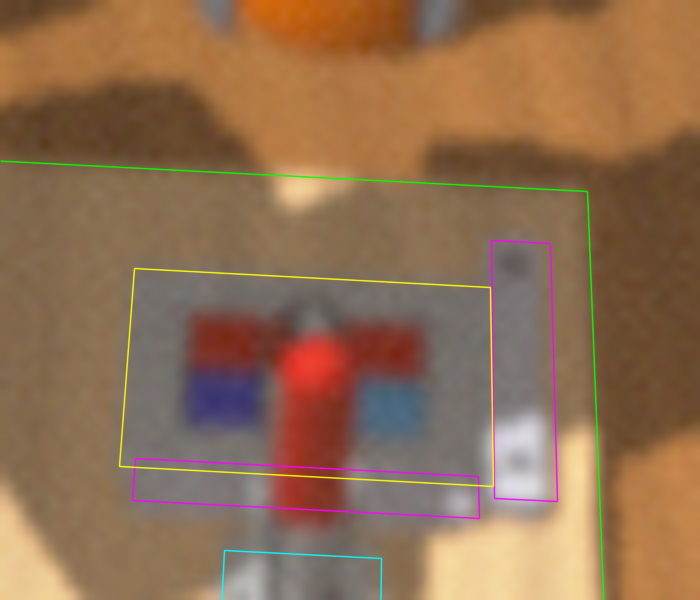

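View pics/t3.png

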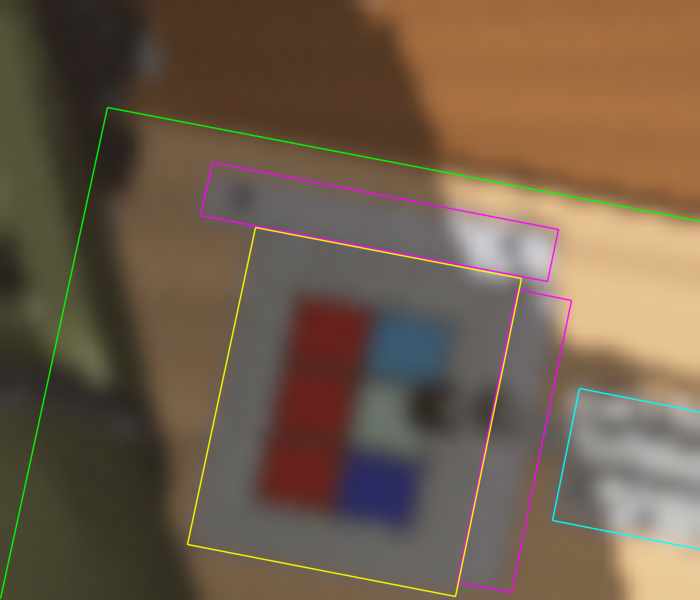

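Both pictures show the panel on the seat outline with no visible gap. A single-point push at each edge's middle will let it settle flush against the bars, so I'll do one on each side with the fingers closed.

Request:
servo_tool --pt "0 0 0 0 0 0 -1" --pt "0 0 -0.02 0 0 0 -1" --pt "0 0 -0.04 0 0 0 -1" --pt "0 0 -0.06 0 0 0 -1" --pt "0 0 -0.07 0 0 0 -1" --pt "0 0 -0.079 0 0 0 -1" --pt "-0.001 -0.006 -0.079 0 0 0 -1" --pt "-0.003 -0.015 -0.079 0 0 0 -1"

```text
time_s: 12.52
ee_pos: [0.6167, 0.2377, 0.0214]
eef_rot: [3.141, -0.009, 1.401]
force: [-0.3, 0.9, 0.1]
grip_width: 0.0103
```

Request:
servo_tool --pt "-0.0005 -0.003 0 0 0 0 -1" --pt "-0.001 -0.006 0 0 0 0 -1" --pt "-0.0014 -0.0085 0 0 0 0 -1" --pt "-0.0017 -0.01 0 0 0 0 -1" --pt "-0.002 -0.0115 0 0 0 0 -1" --pt "-0.0022 -0.0125 0 0 0 0 -1" --pt "-0.0023 -0.0135 0 0 0 0 -1" --pt "-0.0024 -0.014 0 0 0 0 -1"

```text
time_s: 13.18
ee_pos: [0.6143, 0.2237, 0.0214]
eef_rot: [3.141, -0.009, 1.401]
force: [0.6, -0.4, -0.7]
grip_width: 0.0006
```

Request:
servo_tool --pt "0 -0.0002 0 0 0 0 -1" --pt "-0.0001 -0.0004 0 0 0 0 -1" --pt "-0.0001 -0.0006 0 0 0 0 -1" --pt "-0.0001 -0.0008 0 0 0 0 -1" --pt "-0.0002 -0.001 0 0 0 0 -1" --pt "-0.0002 -0.0011 0 0 0 0 -1" --pt "-0.0002 -0.0012 0 0 0 0 -1" --pt "-0.0002 -0.0012 0 0 0 0 -1"

```text
time_s: 13.85
ee_pos: [0.6142, 0.2234, 0.0215]
eef_rot: [3.14, -0.01, 1.401]
force: [1.7, 8.3, -1.3]
grip_width: 0.0006
```

Request:
servo_tool --pt "0.001 0.005 0 0 0 0 -1" --pt "0.002 0.012 0.01 0 0 0 -1" --pt "0.002 0.012 0.035 0 0 0 -1" --pt "-0.02 0.002 0.04 0 0 0 -1" --pt "-0.045 -0.01 0.04 0 0 0 -1" --pt "-0.07 -0.022 0.04 0 0 0 -1" --pt "-0.095 -0.035 0.04 0 0 0 -1" --pt "-0.108 -0.044 0.04 0 0 0 -1"

```text
time_s: 14.52
ee_pos: [0.5042, 0.1789, 0.0622]
eef_rot: [3.141, -0.01, 1.402]
force: [0.9, 0.1, 0.1]
grip_width: 0.0006
```

Request:
servo_tool --pt "0 0 0 0 0 0 -1" --pt "0 0 -0.015 0 0 0 -1" --pt "0 0 -0.03 0 0 0 -1" --pt "0 0 -0.04 0 0 0 -1" --pt "0.003 -0.0005 -0.04 0 0 0 -1" --pt "0.007 -0.0012 -0.04 0 0 0 -1" --pt "0.011 -0.0019 -0.04 0 0 0 -1" --pt "0.015 -0.0026 -0.04 0 0 0 -1"

```text
time_s: 15.18
ee_pos: [0.5203, 0.1764, 0.023]
eef_rot: [3.139, -0.01, 1.402]
force: [-0.5, 0.2, 0.0]
grip_width: 0.0003
```

Request:
servo_tool --pt "0.002 -0.0003 -0.0015 0 0 0 -1" --pt "0.004 -0.0007 -0.0015 0 0 0 -1" --pt "0.006 -0.001 -0.0015 0 0 0 -1" --pt "0.007 -0.0012 -0.0015 0 0 0 -1" --pt "0.0075 -0.0013 -0.0015 0 0 0 -1" --pt "0.008 -0.0014 -0.0015 0 0 0 -1" --pt "0.0085 -0.0015 -0.0015 0 0 0 -1" --pt "0.009 -0.0016 -0.0015 0 0 0 -1"

```text
time_s: 15.85
ee_pos: [0.5292, 0.1748, 0.0215]
eef_rot: [3.14, -0.01, 1.402]
force: [-0.3, -0.4, -0.6]
grip_width: 0.0006
```

Request:
servo_tool --pt "0.0002 0 0 0 0 0 -1" --pt "0.0004 -0.0001 0 0 0 0 -1" --pt "0.0006 -0.0001 0 0 0 0 -1" --pt "0.0008 -0.0001 0 0 0 0 -1" --pt "0.001 -0.0002 0 0 0 0 -1" --pt "0.0012 -0.0002 0 0 0 0 -1" --pt "0.0014 -0.0002 0 0 0 0 -1" --pt "0.0015 -0.0003 0 0 0 0 -1"

```text
time_s: 16.52
ee_pos: [0.5308, 0.1745, 0.0215]
eef_rot: [3.139, -0.01, 1.402]
force: [0.2, 0.4, 0.0]
grip_width: 0.0006
```

Request:
servo_tool --pt "0.0002 0 0 0 0 0 -1" --pt "0.0004 -0.0001 0 0 0 0 -1" --pt "0.0006 -0.0001 0 0 0 0 -1" --pt "0.0008 -0.0001 0 0 0 0 -1" --pt "0.001 -0.0002 0 0 0 0 -1" --pt "0.0012 -0.0002 0 0 0 0 -1" --pt "0.0014 -0.0002 0 0 0 0 -1" --pt "0.0015 -0.0003 0 0 0 0 -1"

```text
time_s: 17.18
ee_pos: [0.5323, 0.1742, 0.0215]
eef_rot: [3.139, -0.01, 1.402]
force: [0.3, 1.2, 0.7]
grip_width: 0.0003
```

Request:
servo_tool --pt "0.0002 0 0 0 0 0 -1" --pt "0.0004 -0.0001 0 0 0 0 -1" --pt "0.0006 -0.0001 0 0 0 0 -1" --pt "0.0008 -0.0001 0 0 0 0 -1" --pt "0.001 -0.0002 0 0 0 0 -1" --pt "0.001 -0.0002 0 0 0 0 -1" --pt "0.001 -0.0002 0 0 0 0 -1" --pt "0.001 -0.0002 0 0 0 0 -1"

```text
time_s: 17.85
ee_pos: [0.5333, 0.174, 0.0215]
eef_rot: [3.139, -0.01, 1.402]
force: [-0.1, -0.0, 0.2]
grip_width: 0.0002
```

Request:
servo_tool --pt "0.0003 0 0 0 0 0 -1" --pt "0.0006 -0.0001 0 0 0 0 -1" --pt "0.0009 -0.0001 0 0 0 0 -1" --pt "0.0012 -0.0002 0 0 0 0 -1" --pt "0.0014 -0.0002 0 0 0 0 -1" --pt "0.0016 -0.0003 0 0 0 0 -1" --pt "0.0018 -0.0003 0 0 0 0 -1" --pt "0.002 -0.0003 0 0 0 0 -1"

```text
time_s: 18.52
ee_pos: [0.5353, 0.1737, 0.0215]
eef_rot: [3.14, -0.01, 1.402]
force: [-0.2, -0.1, 0.1]
grip_width: 0.0004
```

Request:
servo_tool --pt "0.0003 0 0 0 0 0 -1" --pt "0.0006 -0.0001 0 0 0 0 -1" --pt "0.0009 -0.0001 0 0 0 0 -1" --pt "0.0012 -0.0002 0 0 0 0 -1" --pt "0.0014 -0.0002 0 0 0 0 -1" --pt "0.0016 -0.0003 0 0 0 0 -1" --pt "0.0018 -0.0003 0 0 0 0 -1" --pt "0.002 -0.0003 0 0 0 0 -1"

```text
time_s: 19.18
ee_pos: [0.5373, 0.1734, 0.0215]
eef_rot: [3.14, -0.01, 1.402]
force: [-0.7, -0.1, 0.5]
grip_width: 0.0005
```

Run:
```python
from pan import *
pose=[.571,.088,-.172]
c=cams.camera('side'); overlay(c,pose,'s4.png',290,120,80,70,10)
o=ctrl.get_obs(); print(o['ee_pos'],o['force'],injig([*o['ee_pos'][:2],0],pose))
```

```text
[0.53724673 0.17341448 0.02144176] [-0.45360693  0.02961447  0.41135135] [-0.04787419  0.07837716  0.172     ]
```

View pics/s4.png

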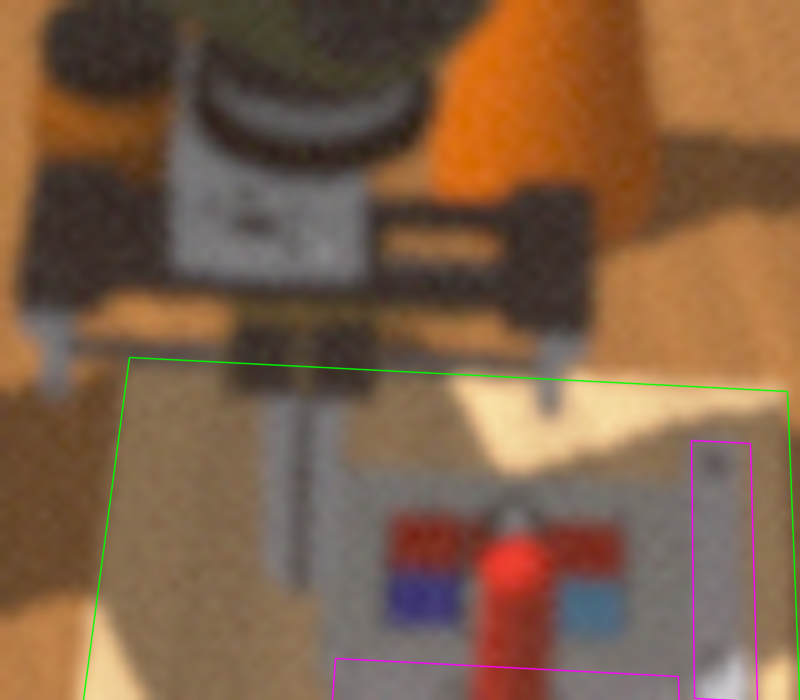

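Request:
servo_tool --pt "0.0002 0 0 0 0 0 -1" --pt "0.0004 -0.0001 0 0 0 0 -1" --pt "0.0006 -0.0001 0 0 0 0 -1" --pt "0.0008 -0.0001 0 0 0 0 -1" --pt "0.001 -0.0002 0 0 0 0 -1" --pt "0.0012 -0.0002 0 0 0 0 -1" --pt "0.0012 -0.0002 0 0 0 0 -1" --pt "0.0012 -0.0002 0 0 0 0 -1"

```text
time_s: 19.9
ee_pos: [0.5376, 0.1734, 0.0212]
eef_rot: [-3.141, -0.01, 1.402]
force: [-8.4, 2.1, 3.5]
grip_width: 0.0006
```

Both edges are firm straight away at small forces, so the panel is seated. I'll retreat and go above the handle's +y side.

Request:
servo_tool --pt "-0.006 0.001 0 0 0 0 -1" --pt "-0.014 0.002 0.01 0 0 0 -1" --pt "-0.014 0.002 0.05 0 0 0 -1" --pt "-0.014 0.002 0.09 0 0 0 -1" --pt "-0.014 0.002 0.13 0 0 0 -1" --pt "-0.014 0.002 0.17 0 0 0 -1" --pt "-0.014 0.002 0.2 0 0 0 -1" --pt "-0.014 0.002 0.22 0 0 0 -1"

```text
time_s: 20.57
ee_pos: [0.5241, 0.1755, 0.2452]
eef_rot: [3.137, -0.011, 1.402]
force: [-0.0, 0.4, -1.0]
grip_width: 0.0003
```

Run:
```python
from pan import *
pose=[.571,.088,-.172]
pan=[*J((.02,.08,0),pose)[:2],-.172]
c=cams.camera('side'); overlay(c,pose,'s5.png',310,140,70,60,10); np.savez('side5.npz',**c)
```

```text
(no output)
```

View pics/s5.png

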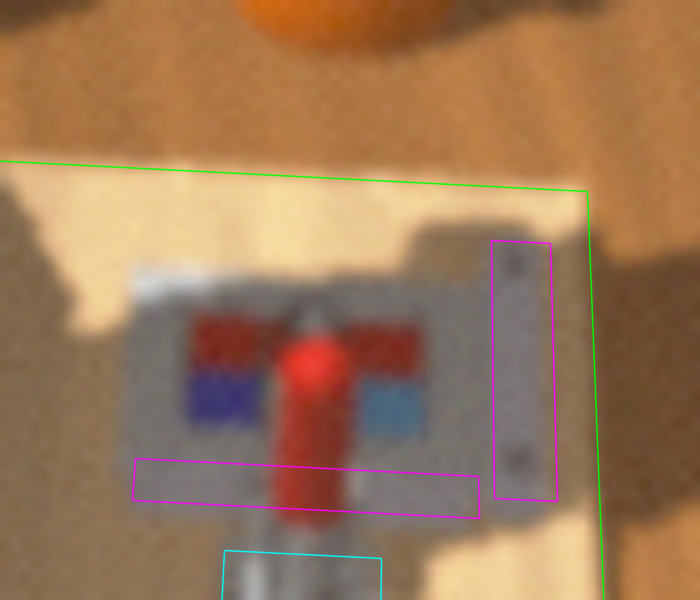

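The side picture shows no gap at either stop. On to the handle.

Request:
servo_tool --pt "0.014 -0.03 0 0 0 0 -1" --pt "0.028 -0.06 0 0 0 0 -1" --pt "0.042 -0.09 0 0 0 0 -1" --pt "0.056 -0.12 0 0 0 0 -1" --pt "0.059 -0.136 0 0 0 0 -1" --pt "0.059 -0.136 -0.03 0 0 0 -1" --pt "0.059 -0.136 -0.06 0 0 0 -1" --pt "0.059 -0.136 -0.09 0 0 0 -1"

```text
time_s: 21.28
ee_pos: [0.5839, 0.0392, 0.1567]
eef_rot: [3.132, -0.013, 1.401]
force: [0.5, 0.2, -1.2]
grip_width: 0.0004
```

Run:
```python
from pan import *
pose=[.571,.088,-.172]
c=cams.camera('side'); overlay(c,pose,'s6.png',290,110,100,100,6)
c=cams.camera('top'); overlay(c,pose,'t6.png',230,130,110,100,6)
o=ctrl.get_obs(); print(o['ee_pos'],o['force'],injig([*o['ee_pos'][:2],0],pose))
```

```text
[0.58179382 0.03961384 0.1533654 ] [-0.48054097  0.29643591  0.68899861] [ 0.01891599 -0.0458248   0.172     ]
```

View pics/s6.png

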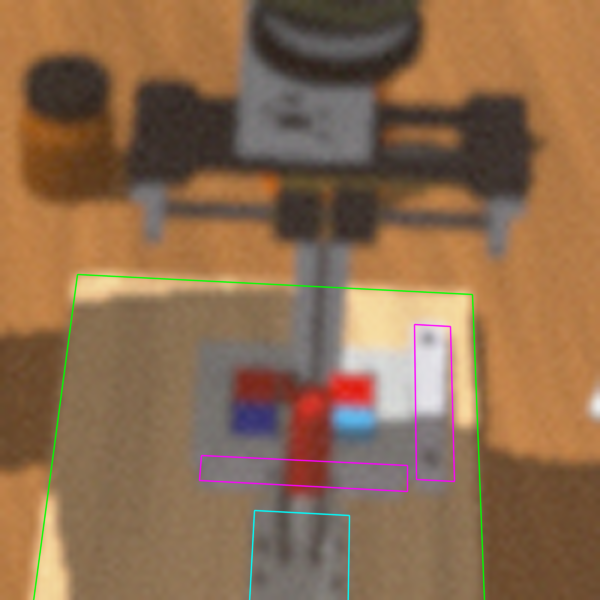

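View pics/t6.png

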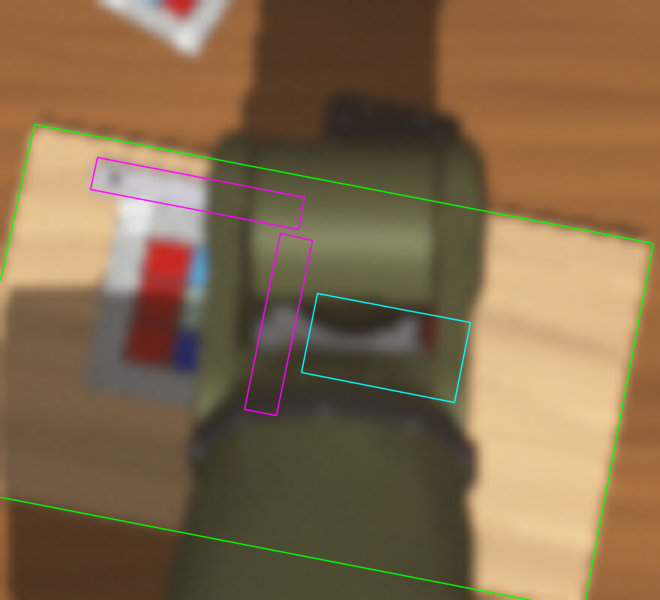

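Run:
```python
from pan import *
pose=[.571,.088,-.172]
for th in (84,78,70,60,50,40,30,25,20,15,10,5,0,-5,-10):
    t=np.radians(th); r=.085
    p=J((.019,-.078-r*np.cos(t)+.011*np.sin(t)+.008,.069+r*np.sin(t)+.011*np.cos(t)),pose); print(th,p.round(4),'grip z',round(.069+r*np.sin(t),4))
```

```text
84 [0.5781 0.0178 0.1547] grip z 0.1535
78 [0.5766 0.009  0.1544] grip z 0.1521
70 [ 0.5745 -0.0027  0.1526] grip z 0.1489
60 [ 0.5721 -0.0167  0.1481] grip z 0.1426
50 [ 0.5698 -0.0297  0.1412] grip z 0.1341
40 [ 0.5678 -0.0414  0.1321] grip z 0.1236
30 [ 0.5661 -0.0513  0.121 ] grip z 0.1115
25 [ 0.5653 -0.0555  0.1149] grip z 0.1049
20 [ 0.5647 -0.0592  0.1084] grip z 0.0981
15 [ 0.5642 -0.0623  0.1016] grip z 0.091
10 [ 0.5637 -0.0648  0.0946] grip z 0.0838
5 [ 0.5634 -0.0667  0.0874] grip z 0.0764
0 [ 0.5632 -0.068   0.08  ] grip z 0.069
-5 [ 0.5631 -0.0686  0.0725] grip z 0.0616
-10 [ 0.5631 -0.0686  0.0651] grip z 0.0542
```

Request:
servo_tool --pt "-0.002 -0.01 0.001 0 0 0 -1" --pt "-0.0035 -0.02 0.001 0 0 0 -1" --pt "-0.0045 -0.026 0.001 0 0 0 -1" --pt "-0.0055 -0.032 0.001 0 0 0 -1" --pt "-0.0065 -0.038 0 0 0 0 -1" --pt "-0.0075 -0.044 -0.001 0 0 0 -1" --pt "-0.0085 -0.05 -0.003 0 0 0 -1" --pt "-0.0095 -0.056 -0.005 0 0 0 -1"

```text
time_s: 22.05
ee_pos: [0.5723, -0.017, 0.1485]
eef_rot: [3.14, -0.012, 1.402]
force: [1.0, 1.0, 0.4]
grip_width: 0.0001
```

Request:
servo_tool --pt "-0.0012 -0.0065 -0.0033 0 0 0 -1" --pt "-0.0025 -0.0127 -0.0073 0 0 0 -1" --pt "-0.0035 -0.0187 -0.0117 0 0 0 -1" --pt "-0.0045 -0.0244 -0.0164 0 0 0 -1" --pt "-0.0052 -0.027 -0.019 0 0 0 -1" --pt "-0.0054 -0.0296 -0.0218 0 0 0 -1" --pt "-0.0058 -0.032 -0.0246 0 0 0 -1" --pt "-0.0062 -0.0343 -0.0275 0 0 0 -1"

```text
time_s: 22.72
ee_pos: [0.5662, -0.0513, 0.1208]
eef_rot: [3.14, -0.012, 1.402]
force: [-0.5, 1.3, 2.8]
grip_width: 0.0006
```

Run:
```python
from pan import *
pose=[.571,.088,-.172]
c=cams.camera('side'); overlay(c,pose,'s7.png',290,110,110,110,5.4)
o=ctrl.get_obs(); print(o['ee_pos'],o['force'],injig([*o['ee_pos'][:2],0],pose))
```

```text
[ 0.56590593 -0.05165233  0.12030914] [ 0.13221528 -0.07318755  1.62499997] [ 0.01888304 -0.13846355  0.172     ]
```

View pics/s7.png

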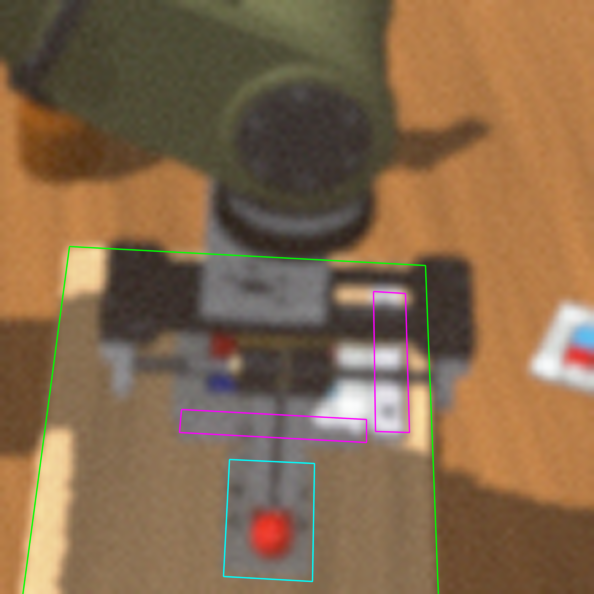

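The red handle end faces the camera at crop (270,533), being pushed down. From here I'll go in smaller steps and watch the force.

Request:
servo_tool --pt "-0.0002 -0.0011 -0.0014 0 0 0 -1" --pt "-0.0003 -0.0021 -0.0028 0 0 0 -1" --pt "-0.0005 -0.0031 -0.0043 0 0 0 -1" --pt "-0.0006 -0.004 -0.0058 0 0 0 -1" --pt "-0.0008 -0.0049 -0.0073 0 0 0 -1" --pt "-0.0009 -0.0058 -0.0088 0 0 0 -1" --pt "-0.001 -0.0066 -0.0103 0 0 0 -1" --pt "-0.0012 -0.0075 -0.0119 0 0 0 -1"

```text
time_s: 23.43
ee_pos: [0.5647, -0.0592, 0.1083]
eef_rot: [3.141, -0.012, 1.402]
force: [-0.4, 1.5, 2.6]
grip_width: 0.0007
```

Request:
servo_tool --pt "-0.0001 -0.0004 -0.0008 0 0 0 -1" --pt "-0.0001 -0.0008 -0.0016 0 0 0 -1" --pt "-0.0002 -0.0012 -0.0025 0 0 0 -1" --pt "-0.0002 -0.0016 -0.0033 0 0 0 -1" --pt "-0.0003 -0.002 -0.0042 0 0 0 -1" --pt "-0.0004 -0.0024 -0.005 0 0 0 -1" --pt "-0.0004 -0.0028 -0.0059 0 0 0 -1" --pt "-0.0005 -0.0031 -0.0068 0 0 0 -1"

```text
time_s: 24.1
ee_pos: [0.5642, -0.0624, 0.1013]
eef_rot: [3.141, -0.012, 1.402]
force: [-0.9, 1.2, 2.0]
grip_width: 0.0004
```

Request:
servo_tool --pt "0 -0.0002 -0.0005 0 0 0 -1" --pt "-0.0001 -0.0004 -0.001 0 0 0 -1" --pt "-0.0001 -0.0006 -0.0015 0 0 0 -1" --pt "-0.0002 -0.0008 -0.002 0 0 0 -1" --pt "-0.0002 -0.001 -0.0025 0 0 0 -1" --pt "-0.0002 -0.0012 -0.003 0 0 0 -1" --pt "-0.0003 -0.0014 -0.0035 0 0 0 -1" --pt "-0.0003 -0.0015 -0.004 0 0 0 -1"

```text
time_s: 24.77
ee_pos: [0.5638, -0.0639, 0.0972]
eef_rot: [3.141, -0.012, 1.402]
force: [-0.0, 0.9, 1.5]
grip_width: 0.0007
```

Request:
servo_tool --pt "0 -0.0002 -0.0005 0 0 0 -1" --pt "-0.0001 -0.0003 -0.001 0 0 0 -1" --pt "-0.0001 -0.0005 -0.0015 0 0 0 -1" --pt "-0.0001 -0.0007 -0.002 0 0 0 -1" --pt "-0.0002 -0.0008 -0.0025 0 0 0 -1" --pt "-0.0002 -0.0009 -0.003 0 0 0 -1" --pt "-0.0002 -0.001 -0.0035 0 0 0 -1" --pt "-0.0002 -0.0012 -0.004 0 0 0 -1"

```text
time_s: 25.43
ee_pos: [0.5638, -0.0651, 0.0935]
eef_rot: [3.14, -0.012, 1.402]
force: [-0.2, 1.4, 6.0]
grip_width: 0.0005
```

Request:
servo_tool --pt "0 -0.0001 -0.0004 0 0 0 -1" --pt "0 -0.0002 -0.0008 0 0 0 -1" --pt "-0.0001 -0.0003 -0.0012 0 0 0 -1" --pt "-0.0001 -0.0004 -0.0016 0 0 0 -1" --pt "-0.0001 -0.0005 -0.002 0 0 0 -1" --pt "-0.0001 -0.0006 -0.0024 0 0 0 -1" --pt "-0.0001 -0.0007 -0.0027 0 0 0 -1" --pt "-0.0001 -0.0008 -0.003 0 0 0 -1"

```text
time_s: 26.1
ee_pos: [0.5642, -0.0656, 0.0919]
eef_rot: [3.139, -0.012, 1.402]
force: [-4.2, 4.5, 16.4]
grip_width: 0.0008
```

Request:
servo_tool --pt "0 -0.0001 -0.0004 0 0 0 -1" --pt "0 -0.0002 -0.0008 0 0 0 -1" --pt "-0.0001 -0.0003 -0.0012 0 0 0 -1" --pt "-0.0001 -0.0004 -0.0016 0 0 0 -1" --pt "-0.0001 -0.0005 -0.002 0 0 0 -1" --pt "-0.0001 -0.0006 -0.0024 0 0 0 -1" --pt "-0.0001 -0.0007 -0.0027 0 0 0 -1" --pt "-0.0001 -0.0007 -0.003 0 0 0 -1"

```text
time_s: 26.77
ee_pos: [0.5647, -0.0659, 0.091]
eef_rot: [3.137, -0.013, 1.402]
force: [-7.3, 4.7, 22.7]
grip_width: 0.0006
```

The force climbed steeply with almost no travel at grip height of about 80 mm (within 59–88), after dropping to about 1.5 N near dead centre. That reads as the hard stop, so I'll lift off slowly and check.

Request:
servo_tool --pt "0 0 0.002 0 0 0 -1" --pt "0 0 0.004 0 0 0 -1" --pt "0 0 0.006 0 0 0 -1" --pt "0 0 0.008 0 0 0 -1" --pt "0 0 0.01 0 0 0 -1" --pt "0 0 0.012 0 0 0 -1" --pt "0 0 0.013 0 0 0 -1" --pt "0 0 0.013 0 0 0 -1"

```text
time_s: 27.43
ee_pos: [0.5647, -0.0659, 0.1041]
eef_rot: [3.137, -0.013, 1.402]
force: [0.3, 0.3, 0.6]
grip_width: 0.0002
```

Run:
```python
from pan import *
pose=[.571,.088,-.172]
c=cams.camera('side'); overlay(c,pose,'s8.png',290,110,110,110,5.4)
o=ctrl.get_obs(); print(o['ee_pos'],o['force'],injig([*o['ee_pos'][:2],0],pose))
for th in (30,20,10,7,4,0):
  t=np.radians(th);print(th,(w2pix(c,J((.02,-.078-.111*np.cos(t),.069+.111*np.sin(t)),pose))-[290,110]+.5)*5.4)
```

```text
[ 0.56465992 -0.06588146  0.10395604] [ 0.3452887   0.200452   -0.25148418] [ 0.02009077 -0.15269598  0.172     ]
30 [275.11794452 545.79970599]
20 [272.89944568 581.61457359]
10 [270.72296331 614.08543214]
7 [270.09035858 622.99936401]
4 [269.47080803 631.48237221]
0 [268.66838206 642.08099378]
```

View pics/s8.png

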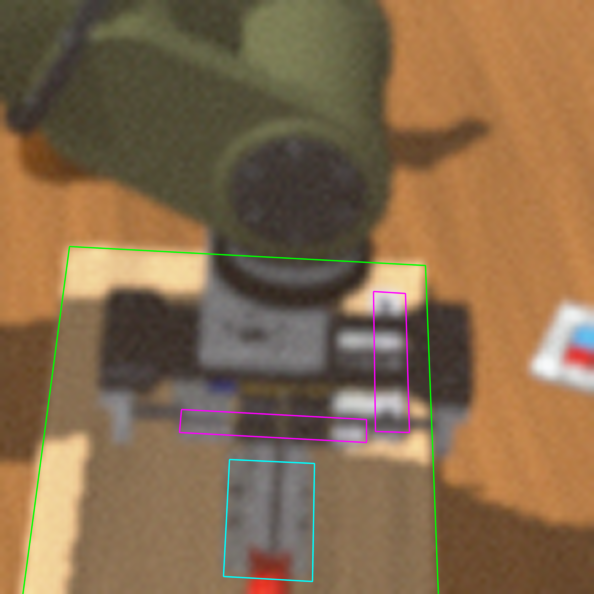

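Request:
servo_tool --pt "0 0 0.02 0 0 0 -1" --pt "0 0 0.05 0 0 0 -1" --pt "0 0 0.08 0 0 0 -1" --pt "0 0 0.11 0 0 0 -1" --pt "-0.02 -0.01 0.14 0 0 0 -1" --pt "-0.05 -0.03 0.15 0 0 0 -1" --pt "-0.08 -0.05 0.15 0 0 0 -1" --pt "-0.11 -0.07 0.15 0 0 0 -1"

```text
time_s: 28.15
ee_pos: [0.4534, -0.1364, 0.2544]
eef_rot: [3.136, -0.013, 1.403]
force: [0.8, -0.2, -0.1]
grip_width: 0.0006
```

Request:
servo_tool --pt "-0.02 -0.03 0 0 0 0 -1" --pt "-0.04 -0.06 0 0 0 0 -1" --pt "-0.06 -0.09 0 0 0 0 -1" --pt "-0.07 -0.12 0 0 0 0 -1" --pt "-0.08 -0.15 0 0 0 0 -1" --pt "-0.08 -0.18 0 0 0 0 -1" --pt "-0.08 -0.2 0 0 0 0 -1" --pt "-0.08 -0.2 0 0 0 0 -1"

```text
time_s: 28.82
ee_pos: [0.3728, -0.3391, 0.2538]
eef_rot: [3.136, -0.013, 1.4]
force: [-0.4, 1.4, -0.7]
grip_width: 0.0003
```

Run:
```python
from pan import *
pose=[.571,.088,-.172]
pan=[*J((.02,.08,0),pose)[:2],-.172]
c=cams.camera('side'); overlay(c,pose,'s9.png',290,140,100,100,6); save(c,'s9f.png'); np.savez('side9.npz',**c)
for th in (20,10,7,4,0):
  t=np.radians(th);print(th,(w2pix(c,J((.02,-.078-.111*np.cos(t),.069+.111*np.sin(t)),pose))-[290,140]+.5)*6)
c=cams.camera('top'); overlay(c,pose,'t9.png',225,140,120,95,6.5); np.savez('top9.npz',**c); 
r,mr=panel(c,pose,pan,'pc9.png'); print(r,injig(r[0],pose))
o=ctrl.get_obs(); print(o['time_s'],o['ee_pos'],o['force'])
```

```text
20 [303.22160631 466.2384151 ]
10 [300.80329257 502.31714682]
7 [300.10039842 512.22151557]
4 [299.41200893 521.64708023]
0 [298.52042451 533.42332642]
(array([ 0.60140185,  0.16637298, -0.17857958]), np.float64(0.0015230300710054566), np.float64(0.0016261720877334574)) [ 0.01653947  0.08241992 -0.00657958]
28.9167 [ 0.37322442 -0.33648583  0.25399767] [-0.59921118 -0.51167407  0.67966812]
```

View pics/s9.png

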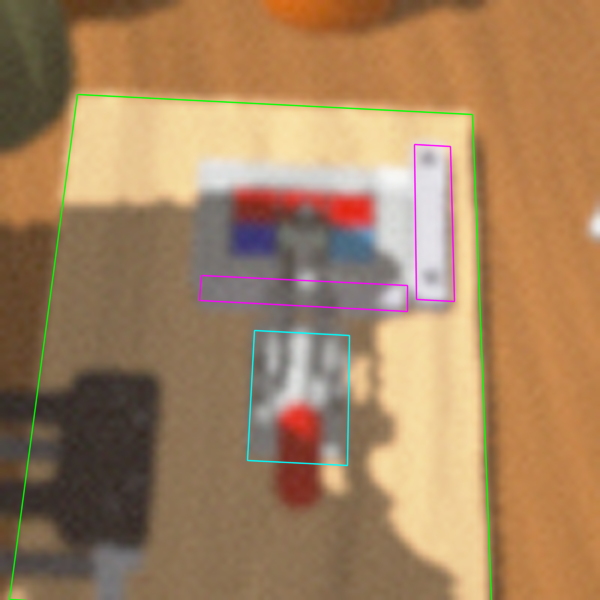

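View pics/t9.png

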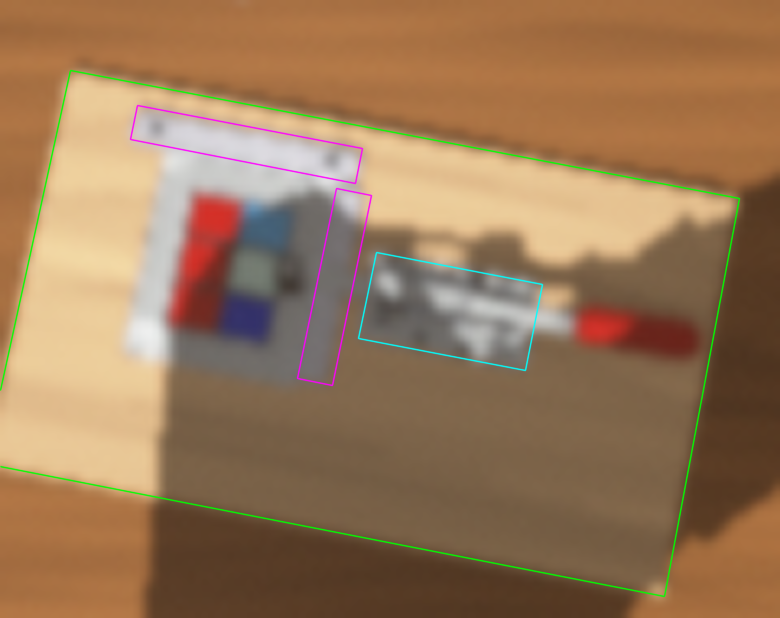

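The handle is lying down (top crop (580–700,335)) and the pad is on the border. I'll draw the arm further away to see the panel and pad in light, and to confirm that nothing creeps.

Request:
servo_tool --pt "-0.01 -0.02 0.03 0 0 0 -1" --pt "-0.02 -0.04 0.06 0 0 0 -1" --pt "-0.03 -0.06 0.09 0 0 0 -1" --pt "-0.04 -0.08 0.1 0 0 0 -1" --pt "-0.05 -0.1 0.1 0 0 0 -1" --pt "-0.06 -0.12 0.1 0 0 0 -1" --pt "-0.07 -0.14 0.1 0 0 0 -1" --pt "-0.08 -0.16 0.1 0 0 0 -1"

```text
time_s: 29.58
ee_pos: [0.2933, -0.4964, 0.3543]
eef_rot: [3.136, -0.013, 1.403]
force: [0.3, -0.6, 0.4]
grip_width: 0.0002
```

Run:
```python
from pan import *
pose=[.571,.088,-.172]
pan=[*J((.02,.08,0),pose)[:2],-.172]
c=cams.camera('side'); save(c,'sAf.png')
im=cv2.resize(c['image'][150:240,300:380,::-1],None,fx=6,fy=6,interpolation=cv2.INTER_CUBIC);cv2.imwrite('pics/sA.png',im)
c=cams.camera('top'); np.savez('topA.npz',**c)
im=cv2.resize(c['image'][145:215,225:335,::-1],None,fx=7,fy=7,interpolation=cv2.INTER_CUBIC);cv2.imwrite('pics/tA.png',im)
r,mr=panel(c,pose,pan); print(r,injig(r[0],pose))
print(cams.place_of(c,'clamp_pad')[:1],cams.place_of(c,'clamp_grip')[:1])
```

```text
(array([ 0.60270186,  0.16614001, -0.17271568]), np.float64(0.0018624552173031397), np.float64(0.0019531745825096315)) [ 0.01786017  0.08241288 -0.00071568]
[] [{'at': [0.5031, 0.4808], 'p': 0.63}]
```

View pics/sA.png

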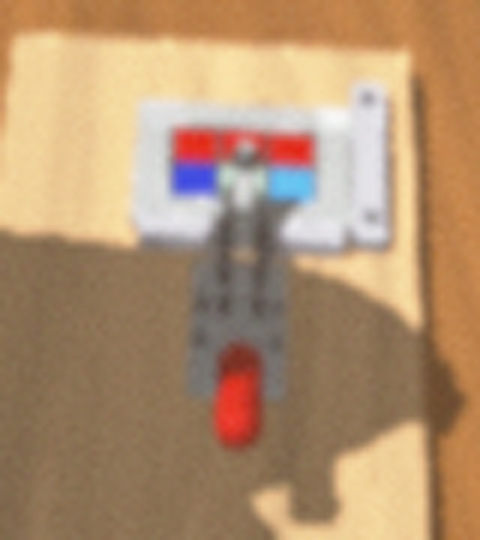

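View pics/tA.png

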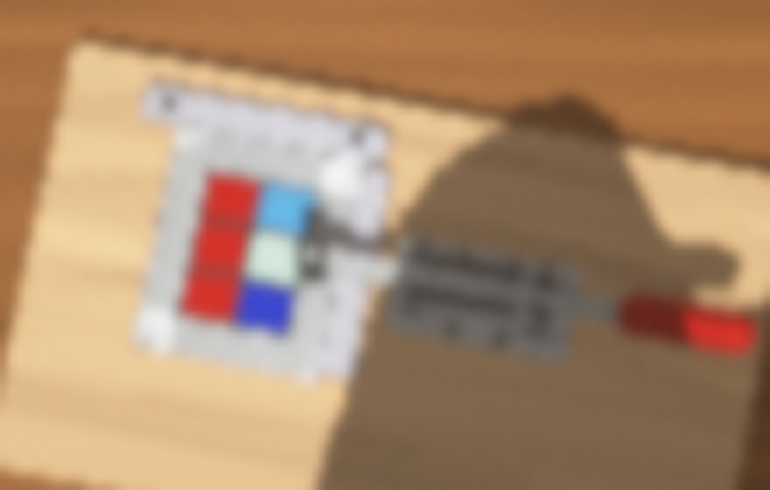

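View pics/sAf.png

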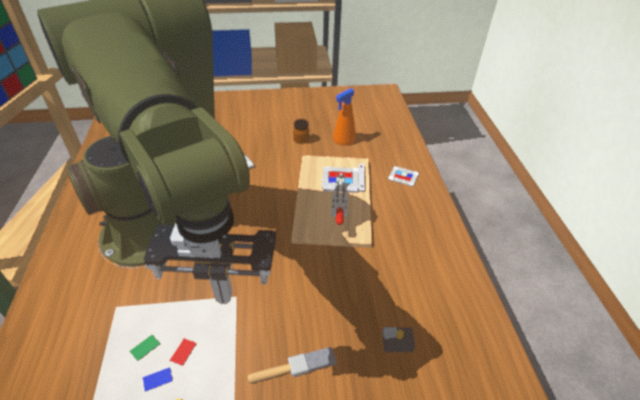

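In full light, the panel touches both bars with no wood-coloured gap (top crop: x stop at (160–380,115), y stop at (355,250)). The handle is still down and the bystanders are unmoved.

```bash
python3 -c "
from station import hand_in
print(hand_in())"
```

```text
the job is handed in; nothing more can be done
None
```

The panel is seated in the corner against both stops, the clamp handle is locked down, and I have handed the job in at about 30 s of robot time.

- **Panel:** I pushed it with two fingers to the x stop and then the y stop. Then I checked each edge with a single-point push of about 8 N, and both were firm at once. The two-finger push on the y stop reached 16 N, more than I intended.
- **Clamp:** I pushed the handle over along its arc. The force fell to about 1.5 N and then climbed steeply to about 23 N over a few millimetres at the hard stop (limit 30 N). The last step added about 6 N after it was already on the stop. When I lifted off, there was no force from the handle.
- **Last pictures:** Two seconds after I let go, the handle was still down and I could see no gap at either stop. The panel measured about 2 mm from the nominal seat in both x and y, turned less than 0.001 rad, which is within the camera calibration. The jar, bottle, brush and weight are where they were.
- **Not confirmed:** The trained network did not report the pad in the last picture. That it holds the panel is judged from the image, where it lies on the border beside the y stop.

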